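# Slide the drip tray under the freshly painted board

### The job

The green and brown board lying across two low battens has just been painted and will drip: with the fingertips, gently push the shallow white tray along the bench into the gap between the battens, square to them, until it lies under the board and sticks out equally on both sides. Slide it flat on the bench, never lift or tip it, do not touch the wet board, and leave everything else where it is.

Things in the scene. Friction and masses are not known exactly. Their poses are not given: they have to be found in the camera images.
- tray: Shallow open white plastic drip tray with brown paint spots, lying flat, open side up, loose: 110 mm (x) x 160 mm (y) x 18 mm high, walls 4 mm, about 0.25 kg, slides at 1 to 3 N. Origin: centre of the underside. A half turn makes no difference. It starts on the battens' +y or -y side, a little off the gap's centre line and turned.
- battens: Two light wood battens fixed to the bench, carrying the board; each 30 mm (x) x 130 mm (y) x 24 mm high, centre lines at x = -90 and +90 mm: the gap between is 150 mm wide and runs along y. Origin: on the bench in the middle of the gap, below the board's centre. At the goal the tray's centre is here, its y axis parallel to this y, either way round.
- board: Freshly painted plywood board (green ends, brown line), 250 mm (x) x 100 mm (y) x 18 mm, loose, 0.3 kg, lying across the battens, its axes parallel to theirs. Origin: centre of its underside, 24 mm above the bench (6 mm headroom over the tray); top 42 mm above the bench. The tray in place sticks out 30 mm past each long edge.
- tin: Small round paint tin, green, 70 mm diameter, 72 mm high, standing on the opposite side of the board from the tray. Origin: centre of its underside. Leave alone.
- screwdriver: Red-handled screwdriver lying on the bench, on the robot's left. Leave alone.
- brush: Wooden-handled paint brush lying on the bench, on the robot's right. Leave alone.
- bracket_a: Brown steel angle bracket, 80 mm foot, 100 mm tall, 20 mm wide, standing on the plywood cutout at the far side of the bench. Leave alone.
- bracket_b: A second, like bracket, beside the first. Leave alone.
- glue: Yellow glue bottle with orange cap, 56 mm diameter, 150 mm high, standing near the robot's right. Origin: centre of its underside. Leave alone.
- sanding_block: Cork sanding block, 100 x 60 x 35 mm, on the bench near the robot's left. Leave alone.
Things that resemble listed ones, but are neither listed nor needed, are in the scene too. What is shaped like the battens but purple is not meant. Several things look just like the tray: the one meant starts farthest to the robot's left.

How it is judged:
At the end, for the whole second after the job is handed in: The tray lies flat and at rest under the board: centre within 12 mm of the board's along the gap and 22 mm across it, turned less than 0.12 rad from the battens. The board lies level within 6 mm of its start, every bystander within 20 mm (y of tray in the frame of battens between -0.012 and 0.012 m and x of tray in the frame of battens between -0.022 and 0.022 m and angle between the y axis of tray and the y axis of battens, either way round below 0.12 rad and height (world z) of tray below 0.004 m and angle between tray's own z axis and vertical below 0.05 rad and linear speed of tray below 0.01 m/s and distance of board from where it was at the start of the episode below 0.006 m and angle between board's own z axis and vertical below 0.03 rad and distance of each of tin, screwdriver, brush, bracket_a, bracket_b, glue, sanding_block from where it was at the start of the episode below 0.02 m); the robot touches nothing.
It fails at once if the tray is lifted or tipped (8 mm up or 0.12 rad) (height (world z) of tray above 0.008 m or angle between tray's own z axis and vertical above 0.12 rad).
It fails at once if the tray is squeezed or shoved hard (over 20 N) (contact force between the fingers and tray above 20 N).
It fails at once if the robot touches the wet board (contact force between any of the fingers, the arm and board above 0.3 N).
It fails at once if the board is shifted more than 6 mm (distance of board from where it was at the start of the episode above 0.006 m).
It fails at once if something else is moved more than 20 mm (distance of any of tin, screwdriver, brush, bracket_a, bracket_b, glue, sanding_block from where it was at the start of the episode above 0.02 m).
It also fails if it takes over 51 s, if anything falls off the work surface, if the arm or the gripper's body presses on something with over 40 N, if the wrist force passes 120 N, or if a joint passes its speed limit or range.

### The arm

A 6-joint arm with a two-finger parallel gripper is mounted at the origin on the work surface. World frame = base frame: x ahead of the robot, y to its left, z up, the work surface at z = 0. Lengths are in m, angles in rad, forces in N, time in s.
With the tool pointing down it reaches from about 0.225 to 0.875 m from the base axis. Payload 3.4 kg.
Tool frame: the origin (TCP) lies at the very end of the fingers, on their centre line; the grasp point (between the pads) lies 19 mm behind it; z points along the fingers, x is the direction in which the jaws open and shut, and the axes are right-handed (so a half turn about z gives the same grasp; the last joint's range is limited). The gripper opens to 85 mm and grips with 20 to 120 N. Pads are 22 mm wide; open, the fingers measure 114 mm over their backs; the gripper's body (76 mm by 85 mm) begins 54 mm behind the grasp point. The pads swing forward as they close: fully open they stand 13 mm farther back than shut.
Start: joints at [1.142, 0.276, 1.505, -0, 1.361, -0.121], TCP at [0.174, 0.548, 0.231] pointing down, gripper open.
Joint ranges: [-2.89, 2.89], [-0.75, 2.08], [0.22, 2.7], [-1.18, 4.32], [0.11, 2.71], [-2.7, 2.7]. Speed limits (rad/s): [2.57, 2.57, 3.14, 3.14, 3.14, 3.14].

### API

Orientations are given as a unit quaternion [w, x, y, z].
In Python, from rig import manip gives the robot as it stands.
- The arm moves only by the tool carry_out, never from a script. Its argument "series" is a list of rows, each a list of 2 entries, a list of its own where there are three numbers: the shift along the tool's x, y, z in mm, then the turn about the tool's z in degrees. A call has 1 to 10 rows; each row shifts and turns the pose as measured when the row begins, along the tool's axes as they then stand; what a row does not reach is not made up. A row lasts 1/12 s, in which the tool goes at most 41.7 mm and 7.16 degrees, less where a joint would pass 70% of its speed; a pose out of reach is approached as far as the arm can. A call is refused whole if a number of a shift passes 41.7 or a number of a turn 7.16, either way. A call with a gripper value outside its range is refused whole. "fingers" is the finger opening in mm, from 0 to 85.4, set as the call begins (left out, the last holds). The fingers move at their own pace and stop on an object; "squeeze" is the grip in N (left out, the last holds). Time passes only in rows, so rows that do not move let the fingers close. It gives the time, the measured TCP pose, the force and the opening at its end, in the units of the state.
- manip.get_state(): the state, without advancing time (a new reading comes with each control period).
- manip.get_image(name): name is "scene" or "top" or "wrist"; returns a dict with "frame" (480x640x3 uint8, blue, green, red), "K" (3x3 intrinsics, pixels), "rvec" (rotation vector, rad) and "tvec" (3), from world to camera coordinates, as OpenCV has them; the wrist camera has in their place "mount" (4x4, takes a point from camera to tool coordinates, whose origin is the TCP and whose axes are the tool frame's). Camera axes: x right, y down, z forward; pixel columns grow to the right and rows downward; lengths in m; the calibration is good to about 2 mm. A picture is of the moment at which its call begins: read the wrist's pose just before it. There is no depth.
- manip.sign_off(): hands the job in, once; it reports no verdict.
The state is a dict: "clock": time; "qpos": joint angles; "qd": joint speeds; "effort": joint torques, N m; "position": TCP position; "ee_rot": TCP orientation; "contact_force": force on the tool from outside, world axes, zero at the start; "moment": the same for the moment, N m; "width": finger opening in m.
Only numpy, scipy, OpenCV 4.12 (cv2) and the standard library are available. Lean on these libraries where they do the work, as an engineer would, in place of code of your own. Each camera call takes 0.05 s, during which the arm holds its last target. There are 200 camera calls.

## Working session

There is one attempt and no reset: what is moved stays moved. The work goes in short steps, Python scripts to look and compute and a tool call to move; the robot and the scene stay as the last step left them, time stands still between calls to the robot, and variables do not carry over. Pictures are saved under pics/ and viewed, about 8 in all and at most 12, crops included, and the job is handed in when it is done.

Besides the shell and the picture viewer there is one more tool, called after ">>>" by a JSON object that holds its "fn" and its "kwargs", one argument or row to a line. carry_out: Moves the arm, as the interface text tells. Its arguments: {"type":"object","properties":{"series":{"type":"array","items":{"type":"array"}},"fingers":{"type":"number"},"squeeze":{"type":"number"}},"required":["series"]}

```bash
mkdir -p pics
python3 - <<'E'
from rig import manip
import cv2
print(manip.get_state())
for n in("top","scene"):
    d=manip.get_image(n); cv2.imwrite(f"pics/{n}0.png",d["frame"]); print(n,d["K"],d["rvec"],d["tvec"])
E
```

```text
{'clock': 0.0, 'qpos': array([ 1.14202049e+00,  2.76603255e-01,  1.50614896e+00, -1.11760729e-05,
        1.36070204e+00, -1.20994271e-01]), 'qd': array([-0.00119742,  0.00100326,  0.00029344,  0.0008229 ,  0.00010228,
        0.00090554]), 'effort': array([ 9.45823231e-04, -4.16768432e+01, -2.45800620e+01, -3.15378547e-04,
        1.10488309e-02, -6.80987725e-06]), 'position': array([0.17397432, 0.54748556, 0.2304287 ]), 'ee_rot': array([ 4.59579025e-04,  8.07137484e-01,  5.90362783e-01, -8.09446560e-04]), 'contact_force': array([0.33208584, 0.53041958, 0.71127026]), 'moment': array([-0.04100595,  0.04832128, -0.01584952]), 'width': 0.08523323147724383}
top [[490.58624925   0.         313.19396563]
 [  0.         490.58624925 243.24582743]
 [  0.           0.           1.        ]] [ 2.20680193 -2.16724742  0.12548233] [-0.02484382  0.48542608  1.284931  ]
scene [[521.24791579   0.         315.93626267]
 [  0.         521.24791579 238.72089287]
 [  0.           0.           1.        ]] [ 1.87211758  1.82995859 -0.620639  ] [-0.01268188 -0.36660132  1.53323109]
```

View pics/top0.png

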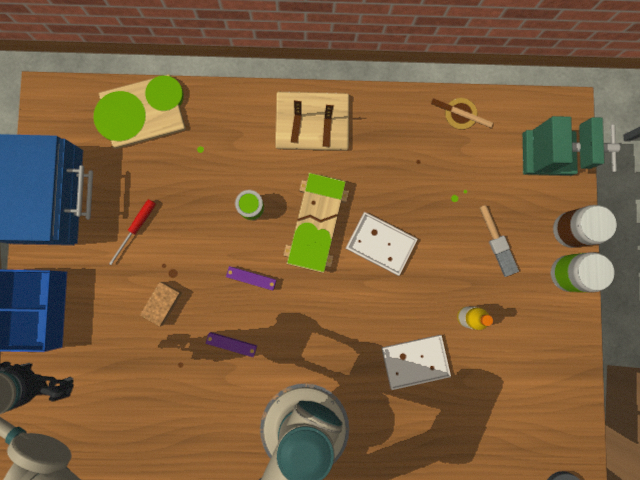

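View pics/scene0.png

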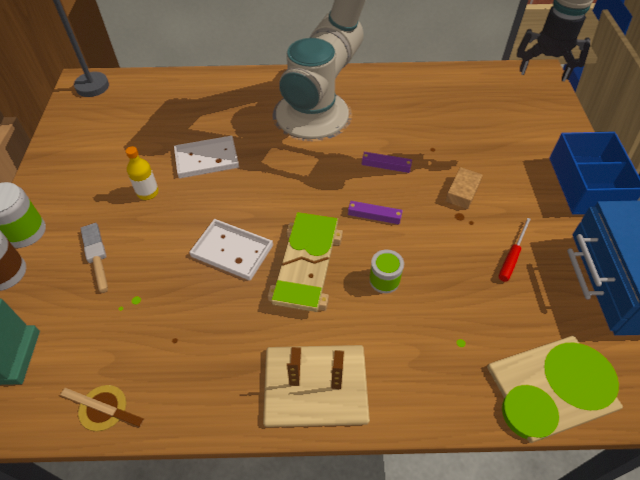

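The top view shows the board at about (317,222) and the leftmost tray at (382,243), on the −y side. The other tray, at (416,362), is a decoy. The tin is at (249,204), on the far side of the board.

```bash
cat > h.py <<'E'
import cv2,numpy as np
from scipy.spatial.transform import Rotation as R
from rig import manip
def cast(d,uv,z):
    Rm=cv2.Rodrigues(np.array(d["rvec"]))[0]; t=np.array(d["tvec"]).ravel()
    p=cv2.undistortPoints(np.array(uv,float).reshape(-1,1,2),d["K"],None).reshape(-1,2)
    r=np.c_[p,np.ones(len(p))]@Rm; c=-Rm.T@t
    return (c+r*((z-c[2])/r[:,2])[:,None])[:,:2]
def mask(f,kind):
    h,s,v=cv2.split(cv2.cvtColor(f,cv2.COLOR_BGR2HSV))
    m=(s<45)&(v>120) if kind=="white" else (h>35)&(h<55)&(s>150)&(v>60)
    return m.astype(np.uint8)
def rect(d,kind,z,roi):
    x0,y0,x1,y1=roi; m=mask(d["frame"],kind); k=np.zeros_like(m); k[y0:y1,x0:x1]=m[y0:y1,x0:x1]
    if kind=="white":
        n,l,st,_=cv2.connectedComponentsWithStats(k); k=(l==1+st[1:,4].argmax()).astype(np.uint8)
    v,u=np.nonzero(k); P=cast(d,np.c_[u,v],z)
    return cv2.minAreaRect((P*1000).astype(np.float32))
E
python3 - <<'E'
from h import *
t=manip.get_image("top"); s=manip.get_image("scene")
print("tray",rect(t,"white",.018,(340,205,425,280)),rect(s,"white",.018,(185,215,280,285)))
print("board",rect(t,"green",.042,(280,165,352,275)),rect(s,"green",.042,(268,205,345,312)))
print("tin",rect(t,"green",.072,(230,185,268,225)))
c=t["frame"][150:300,220:430]; c=cv2.resize(c,None,fx=3.8,fy=3.8,interpolation=cv2.INTER_CUBIC); cv2.imwrite("pics/c1.png",c)
st=manip.get_state(); print(R.from_quat(st["ee_rot"],scalar_first=True).as_matrix().round(3))
E
```

```text
tray ((489.4672546386719, -198.67462158203125), (158.54266357421875, 110.57379913330078), 63.66537857055664) ((493.93511962890625, -195.63375854492188), (166.3498992919922, 118.14358520507812), 63.783687591552734)
board ((540.8674926757812, -22.896804809570312), (97.97504425048828, 246.01580810546875), 77.41105651855469) ((539.302001953125, -20.530921936035156), (97.25209045410156, 245.05490112304688), 77.48442840576172)
tin ((574.4105224609375, 146.7312774658203), (62.39677047729492, 61.661598205566406), 1.2518444061279297)
[[ 0.303  0.953 -0.   ]
 [ 0.953 -0.303 -0.001]
 [-0.001 -0.    -1.   ]]
```

View pics/c1.png

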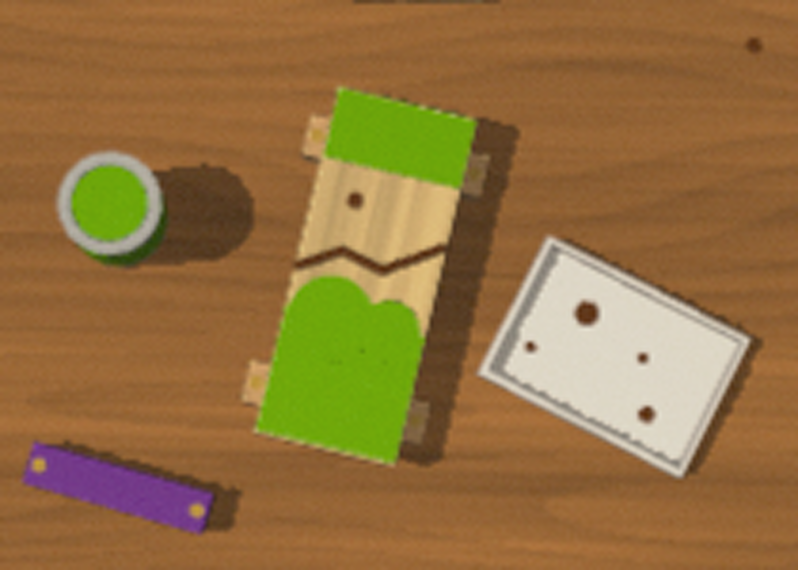

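>>> {"fn": "carry_out", "kwargs": {
  "series": [
    [[0,0,0],7.1],
    [[0,0,0],7.1],
    [[0,0,0],7.1],
    [[0,0,0],7.1],
    [[0,0,0],7.1],
    [[0,0,0],7.1],
    [[0,0,0],7.1],
    [[0,0,0],7.1],
    [[0,0,0],7.1],
    [[0,0,0],7.1]
  ],
  "fingers": 55
}}

```text
clock: 1.03
position: [0.1733, 0.546, 0.2279]
ee_rot: [0.003, 1.0, 0.004, -0.001]
contact_force: [-0.3, -0.3, 0.9]
width: 0.055
```

>>> {"fn": "carry_out", "kwargs": {
  "series": [
    [[0,0,0],7.1],
    [[0,0,0],7.1],
    [[0,0,0],7.1],
    [[0,0,0],7.1],
    [[0,0,0],0]
  ]
}}

```text
clock: 1.45
position: [0.1729, 0.5452, 0.2265]
ee_rot: [0.005, 0.97, -0.245, -0.001]
contact_force: [-0.3, -0.2, -0.1]
width: 0.055
```

```bash
cat >> h.py <<'E'
G=np.array([540.5,-22.]); GA=np.deg2rad(77.4)
def rel(xy,yaw):
    "tool shift to world xy (mm) as seen in the present tool frame, and tool turn in deg to yaw (rad, tool x)"
    s=manip.get_state(); M=R.from_quat(s["ee_rot"],scalar_first=True).as_matrix(); p=s["position"]*1000
    d=np.array([*xy,p[2]])-p
    y=np.arctan2(M[1,0],M[0,0])
    print("t",s["clock"],"p",p.round(1),"yaw",np.rad2deg(y).round(2),"F",s["contact_force"].round(1),"w",round(s["width"]*1000,1))
    print("shift",(M.T@d).round(1),"turn",-np.rad2deg((yaw-y+np.pi)%(2*np.pi)-np.pi).round(2))
E
python3 -c "
from h import *
rel((438.6,-302),np.deg2rad(-26.3))
t=manip.get_image('top'); print(cast(t,[(475,318)],0),cast(t,[(488,320)],.15))"
```

```text
t 1.45 p [172.9 545.2 226.5] yaw -28.32 F [-0.3 -0.2 -0.1] w 55.0
shift [635.8 619.8   6.5] turn -2.02
[[ 0.29391255 -0.45620378]] [[ 0.29807885 -0.43405537]]
```

>>> {"fn": "carry_out", "kwargs": {
  "series": [
    [[27.6,27,0],-2],
    [[27.6,27,0],0],
    [[27.6,27,0],0],
    [[27.6,27,0],0],
    [[27.6,27,0],0],
    [[27.6,27,0],0],
    [[27.6,27,0],0],
    [[27.6,27,0],0],
    [[27.6,27,0],0],
    [[27.6,27,0],0]
  ]
}}

```text
clock: 2.33
position: [0.3101, 0.1772, 0.2261]
ee_rot: [0.002, 0.98, -0.2, -0.0]
contact_force: [0.9, -0.4, 0.2]
width: 0.055
```

```bash
python3 -c "
from h import *
rel((438.6,-302),np.deg2rad(-26.3))"
```

```text
t 2.3333 p [310.1 177.2 226.1] yaw -23.03 F [ 0.9 -0.4  0.2] w 55.0
shift [305.7 390.8   1.9] turn 3.27
```

>>> {"fn": "carry_out", "kwargs": {
  "series": [
    [[25,31,0],3.2],
    [[25,31,0],0],
    [[25,31,0],0],
    [[25,31,0],0],
    [[25,31,0],0],
    [[25,31,0],0],
    [[25,31,0],0],
    [[25,31,0],0],
    [[25,31,0],0],
    [[25,31,0],0]
  ]
}}

```text
clock: 3.17
position: [0.4048, -0.2285, 0.2311]
ee_rot: [0.001, 0.977, -0.212, 0.006]
contact_force: [0.4, 0.6, -0.2]
width: 0.0548
```

```bash
python3 -c "
from h import *
rel((438.6,-302),np.deg2rad(-26.3))"
```

```text
t 3.1667 p [ 404.8 -228.5  231.1] yaw -24.53 F [ 0.4  0.6 -0.2] w 54.8
shift [61.3 52.8  0.7] turn 1.77
```

>>> {"fn": "carry_out", "kwargs": {
  "series": [
    [[25,25,0],1.7],
    [[25,25,0],0],
    [[10,5,0],0],
    [[0,0,35],0],
    [[0,0,35],0],
    [[0,0,35],0],
    [[0,0,35],0],
    [[0,0,0],0],
    [[0,0,0],0]
  ]
}}

```text
clock: 3.92
position: [0.4426, -0.3234, 0.089]
ee_rot: [0.005, 0.975, -0.22, 0.011]
contact_force: [0.9, -0.5, -0.2]
width: 0.0548
```

```bash
python3 -c "
from h import *
rel((438.6,-302),np.deg2rad(-26.3))
t=manip.get_image('top');print('tray',rect(t,'white',.018,(340,205,425,280)))
w=manip.get_image('wrist');print(w['mount']);cv2.imwrite('pics/w1.png',w['frame'])"
```

```text
t 3.9167 p [ 442.6 -323.4   89. ] yaw -25.41 F [ 0.9 -0.5 -0.2] w 54.8
shift [-12.8 -17.6  -0.4] turn 0.89
tray ((489.4678955078125, -198.56500244140625), (158.53631591796875, 110.20467376708984), 63.5520133972168)
[[ 9.99999911e-01 -1.33106357e-04  4.00970101e-04 -1.14556443e-03]
 [-4.49432044e-06  9.45668168e-01  3.25133382e-01 -8.42505297e-02]
 [-4.22461981e-04 -3.25133355e-01  9.45668083e-01 -1.42312634e-01]
 [ 0.00000000e+00  0.00000000e+00  0.00000000e+00  1.00000000e+00]]
```

View pics/w1.png

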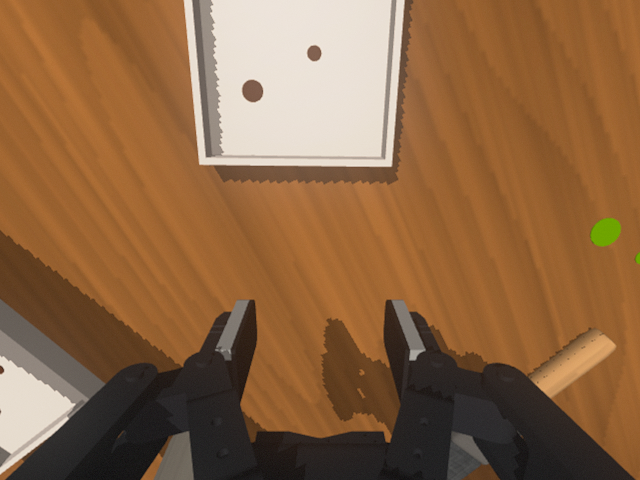

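The wrist view shows the tray's near wall at row 163 (columns 200–392). The open fingertips are at (256,300) and (386,300), behind the tray, and the brush is clear on the right.

```bash
python3 -c "
from h import *
w=manip.get_image('wrist');K=w['K'];M=np.array(w['mount'])
r=np.linalg.inv(K)@np.array([[256,386],[300,300],[1,1.]]); D=54.8/(r[0,1]-r[0,0]); print(K[0,0],D)
print((M[:3,:3]@(r*D)).T+M[:3,3]*1000)
"
```

```text
368.75409850117893 155.44403536818922
[[-28.01703468  -8.99364767  -3.80413004]
 [ 26.78296043  -8.99381034  -3.8272715 ]]
```

>>> {"fn": "carry_out", "kwargs": {
  "series": [
    [[-13,-14,0],0.9],
    [[0,0,30],0],
    [[0,0,25],0],
    [[0,0,10],0],
    [[0,0,0],0],
    [[0,0,0],0]
  ]
}}

```text
clock: 4.57
position: [0.4496, -0.3146, 0.0398]
ee_rot: [0.014, 0.974, -0.226, 0.027]
contact_force: [-0.0, 0.4, -0.1]
width: 0.0551
```

```bash
python3 -c "
from h import *
rel((438.6,-302),np.deg2rad(-26.3))"
```

```text
t 4.5667 p [ 449.6 -314.6   39.8] yaw -26.12 F [-0.   0.4 -0.1] w 55.1
shift [-15.4  -6.5  -1. ] turn 0.18
```

>>> {"fn": "carry_out", "kwargs": {
  "series": [
    [[-8,-3,0],0],
    [[-7,-3,0],0],
    [[0,0,8],0],
    [[0,0,8],0],
    [[0,0,8],0],
    [[0,0,5],0],
    [[0,0,0],0],
    [[0,0,0],0]
  ]
}}

```text
clock: 5.23
position: [0.4425, -0.3056, 0.0134]
ee_rot: [0.017, 0.974, -0.226, 0.033]
contact_force: [-0.1, -0.0, -0.5]
width: 0.0548
```

```bash
python3 -c "
from h import *
rel((438.6,-302),np.deg2rad(-26.3))
print(R.from_quat(manip.get_state()['ee_rot'],scalar_first=True).as_matrix().round(3))"
```

```text
t 5.2333 p [ 442.5 -305.6   13.4] yaw -26.05 F [-0.1 -0.  -0.5] w 54.8
shift [-5.1 -1.5 -0.4] turn 0.25
[[ 0.896 -0.44   0.056]
 [-0.438 -0.898 -0.048]
 [ 0.071  0.019 -0.997]]
```

>>> {"fn": "carry_out", "kwargs": {
  "series": [
    [[-5,0,4],0],
    [[0,0,4],0],
    [[0,-6,0],0.2],
    [[0,-6,0],0],
    [[0,-6,0],0],
    [[0,-2,0],0],
    [[0,0,0],0],
    [[0,0,0],0]
  ]
}}

```text
clock: 5.9
position: [0.4483, -0.2836, 0.0033]
ee_rot: [0.017, 0.973, -0.227, 0.032]
contact_force: [0.3, -0.3, -0.3]
width: 0.055
```

```bash
cat >> h.py <<'E'
def look(roi=(300,180,425,290),n=None):
    s=manip.get_state(); t=manip.get_image("top")
    c,(a,b),ang=rect(t,"white",.018,roi); c=np.array(c)
    if a<b: ang-=90
    g=np.array([np.cos(GA),np.sin(GA)]); e=np.array([g[1],-g[0]])
    ang=(ang+90)%180-90
    print("tray e,g",((c-G)@e).round(1),((c-G)@g).round(1),"ang rel",round(ang-77.4,2),"size",round(a),round(b))
    M=R.from_quat(s["ee_rot"],scalar_first=True).as_matrix(); p=s["position"]*1000
    q=p[:2]-G; y=np.rad2deg(np.arctan2(M[1,0],M[0,0]))
    print("t",s["clock"],"tool e,g,z",(q@e).round(1),(q@g).round(1),p[2].round(1),"yaw rel",round(y+12.6,2),"tilt",M[2].round(3),"F",s["contact_force"].round(1))
    print("tray in tool",(M[:2,:2].T@(c-p[:2])).round(1))
    if n: cv2.imwrite(n,cv2.resize(t["frame"][150:300,220:430],None,fx=3.8,fy=3.8))
E
python3 -c "
from h import *
look()"
```

```text
tray e,g -11.3 -183.4 ang rel -13.87 size 159 110
t 5.9 tool e,g,z -32.9 -275.4 3.3 yaw rel -13.66 tilt [ 0.071  0.018 -0.997] F [ 0.3 -0.3 -0.3]
tray in tool [ -0.7 -94.4]
```

>>> {"fn": "carry_out", "kwargs": {
  "series": [
    [[0,-2,0],0],
    [[0,-2,0],0],
    [[0.7,-3,0],-0.4],
    [[0.7,-3,0],-0.4],
    [[0.7,-3,0],-0.4],
    [[0.7,-3,0],-0.4],
    [[0.7,-3,0],-0.4],
    [[0.7,-3,0],-0.4]
  ]
}}

```text
clock: 6.62
position: [0.4627, -0.2659, 0.0037]
ee_rot: [0.019, 0.978, -0.205, 0.033]
contact_force: [-0.8, -1.4, 0.3]
width: 0.0551
```

```bash
python3 -c "
from h import *
look(n='pics/c2.png')"
```

```text
tray e,g -6.4 -166.1 ang rel -11.26 size 158 110
t 6.6167 tool e,g,z -22.8 -255.0 3.7 yaw rel -11.05 tilt [ 0.071  0.023 -0.997] F [-0.8 -1.4  0.3]
tray in tool [ -1.  -90.4]
```

View pics/c2.png

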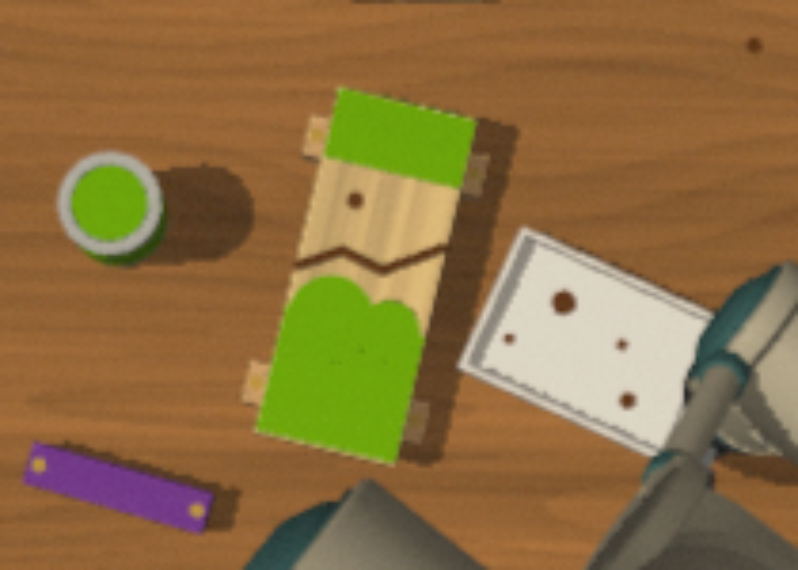

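The tray moves with the pusher as planned, and the push force is about 1.6 N. The arm now partly hides its near end, around (740,370) in the crop.

>>> {"fn": "carry_out", "kwargs": {
  "series": [
    [[0.7,-3,0],-0.45],
    [[0.7,-3,0],-0.45],
    [[0.7,-3,0],-0.45],
    [[0.7,-3,0],-0.45],
    [[0.7,-3,0],-0.45],
    [[0.7,-3,0],-0.45],
    [[0.7,-3,0],-0.45],
    [[0.7,-3,0],-0.45],
    [[0.7,-3,0],-0.45],
    [[0.7,-3,0],-0.45]
  ]
}}

```text
clock: 7.5
position: [0.4828, -0.2383, 0.0038]
ee_rot: [0.021, 0.986, -0.162, 0.032]
contact_force: [-0.8, -1.7, -0.3]
width: 0.055
```

```bash
python3 -c "
from h import *
look()"
```

```text
tray e,g 0.0 -128.3 ang rel -6.21 size 146 110
t 7.5 tool e,g,z -9.2 -223.7 3.8 yaw rel -6.03 tilt [ 0.071  0.03  -0.997] F [-0.8 -1.7 -0.3]
tray in tool [ -0.9 -95.7]
```

>>> {"fn": "carry_out", "kwargs": {
  "series": [
    [[0.8,-3,0],-0.5],
    [[0.8,-3,0],-0.5],
    [[0.8,-3,0],-0.5],
    [[0.8,-3,0],-0.5],
    [[0.8,-3,0],-0.5],
    [[0.8,-3,0],-0.5],
    [[0.8,-3,0],-0.5],
    [[0.8,-3,0],-0.5],
    [[0.8,-3,0],-0.5],
    [[0.8,-3,0],-0.5]
  ]
}}

```text
clock: 8.38
position: [0.5013, -0.2095, 0.0038]
ee_rot: [0.023, 0.993, -0.114, 0.032]
contact_force: [-0.9, -1.9, 2.1]
width: 0.0549
```

```bash
python3 -c "
from h import *
look()
cv2.imwrite('pics/s2.png',cv2.resize(manip.get_image('scene')['frame'][150:330,150:430],None,fx=2.8,fy=2.8))"
```

```text
tray e,g 2.0 -103.9 ang rel -90.38 size 105 110
t 8.3833 tool e,g,z 2.6 -191.6 3.8 yaw rel -0.48 tilt [ 0.069  0.038 -0.997] F [-0.9 -1.9  2.1]
tray in tool [ -1.4 -87.6]
```

View pics/s2.png

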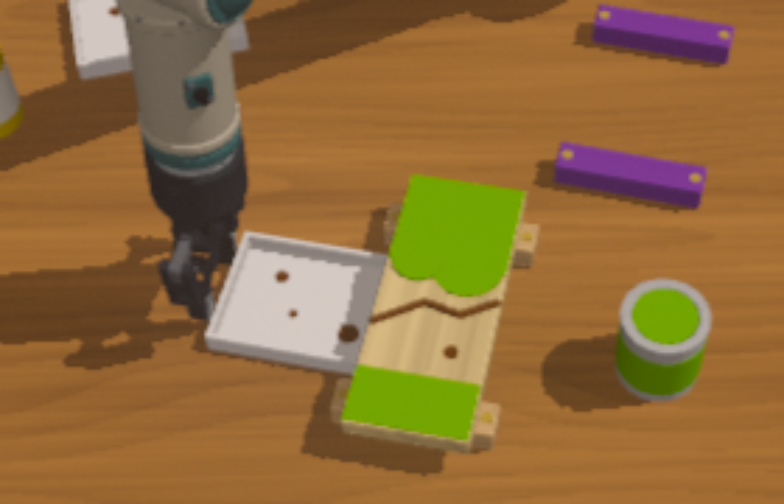

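The tray is square to the battens and entering the gap; its leading edge is under the board's near edge at about x=375 in the crop. Next I push straight.

>>> {"fn": "carry_out", "kwargs": {
  "series": [
    [[0.2,-3,-0.2],-0.1],
    [[0.2,-3,-0.2],-0.1],
    [[0.2,-3,-0.2],-0.1],
    [[0,-3,-0.2],0],
    [[0,-3,-0.2],0],
    [[0,-3,0],0],
    [[0,-3,0],0],
    [[0,-3,0],0],
    [[0,-3,0],0],
    [[0,-3,0],0]
  ]
}}

```text
clock: 9.32
position: [0.5088, -0.1776, 0.0037]
ee_rot: [0.023, 0.993, -0.112, 0.032]
contact_force: [-0.9, -2.1, 1.9]
width: 0.0548
```

```bash
python3 -c "
from h import *
look()"
```

```text
tray e,g 2.2 -82.2 ang rel -89.8 size 61 110
t 9.3167 tool e,g,z 3.0 -158.7 3.7 yaw rel -0.17 tilt [ 0.068  0.038 -0.997] F [-0.9 -2.1  1.9]
tray in tool [ -1.  -76.5]
```

>>> {"fn": "carry_out", "kwargs": {
  "series": [
    [[0,-3,0],0],
    [[0,-3,0],0],
    [[0,-3,0],0],
    [[0,-3,0],0],
    [[0,-3,0],0],
    [[0,-3,0],0],
    [[0,-3,0],0],
    [[0,-3,0],0],
    [[0,-3,0],0],
    [[0,-3,0],0]
  ]
}}

```text
clock: 10.2
position: [0.5171, -0.1465, 0.0035]
ee_rot: [0.024, 0.993, -0.111, 0.033]
contact_force: [-0.3, -3.8, 3.4]
width: 0.0552
```

>>> {"fn": "carry_out", "kwargs": {
  "series": [
    [[0,-3,0],0],
    [[0,-3,0],0],
    [[0,-3,0],0],
    [[0,-3,0],0],
    [[0,-3,0],0],
    [[0,-3,0],0],
    [[0,-2,0],0],
    [[0,0,0],0]
  ]
}}

```text
clock: 10.87
position: [0.5225, -0.1245, 0.0029]
ee_rot: [0.024, 0.993, -0.111, 0.033]
contact_force: [-0.4, -2.0, 3.1]
width: 0.0549
```

```bash
cat >> h.py <<'E'
def tip(roi=(255,180,315,265)):
    "far tray edge: white strip beyond board, batten frame"
    for n,r in(("top",roi),("scene",(300,215,380,300))):
        t=manip.get_image(n); m=mask(t["frame"],"white"); k=np.zeros_like(m); x0,y0,x1,y1=r; k[y0:y1,x0:x1]=m[y0:y1,x0:x1]
        c,l,st,_=cv2.connectedComponentsWithStats(k)
        g=np.array([np.cos(GA),np.sin(GA)]); e=np.array([g[1],-g[0]])
        for i in range(1,c):
            if st[i,4]<30: continue
            v,u=np.nonzero(l==i); P=cast(t,np.c_[u,v],.018)*1000-G
            print(n,st[i],"g",np.percentile(P@g,[1,50,99]).round(1),"e",np.percentile(P@e,[1,50,99]).round(1))
E
python3 -c "
from h import *
look('' or (300,180,425,290),'pics/c3.png'); tip()"
```

```text
tray e,g -32.7 -79.9 ang rel -95.02 size 30 38
t 10.8667 tool e,g,z 4.8 -104.0 2.9 yaw rel -0.08 tilt [ 0.072  0.04  -0.997] F [-0.4 -2.   3.1]
tray in tool [-37.4 -23.9]
top [255 192   7  23  67] g [153.3 160.6 178. ] e [-14.4  15.3  41.8]
top [289 197  13  40 172] g [53.2 58.6 64.4] e [-49.    3.2  58.4]
scene [323 249  16  44 333] g [51.1 59.9 68.3] e [-49.3  10.4  66.4]
scene [372 251   8  23  82] g [148.4 155.5 168.4] e [-62.6 -29.   -4.2]
```

View pics/c3.png

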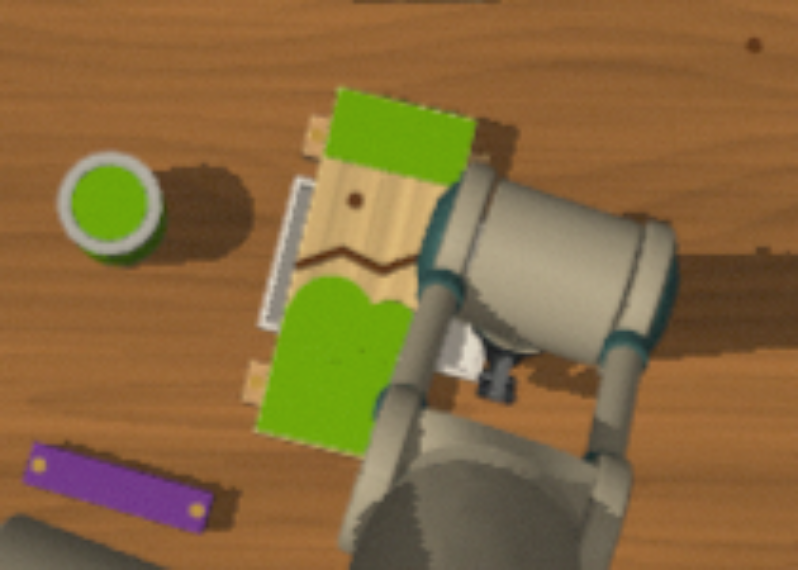

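The far rim sticks out to g≈65 mm (pixels 265–310, 180–330 in the crop), so about 14 mm is left.

>>> {"fn": "carry_out", "kwargs": {
  "series": [
    [[-0.2,-2.5,0],0],
    [[-0.2,-2.5,0],0],
    [[-0.2,-2.5,0],0],
    [[-0.2,-2.5,0],0],
    [[0,-2.5,0],0],
    [[0,0,0],0]
  ]
}}

```text
clock: 11.52
position: [0.5246, -0.112, 0.0024]
ee_rot: [0.024, 0.993, -0.112, 0.034]
contact_force: [-0.4, -2.4, 2.2]
width: 0.0552
```

```bash
python3 -c "
from h import *
look(); tip()"
```

```text
tray e,g -34.3 -66.3 ang rel -90.59 size 29 35
t 11.5167 tool e,g,z 4.2 -91.3 2.4 yaw rel -0.15 tilt [ 0.072  0.041 -0.997] F [-0.4 -2.4  2.2]
tray in tool [-38.4 -24.8]
top [255 192   7  23  67] g [153.3 160.1 178. ] e [-14.4  15.3  41.8]
top [284 196  18  41 374] g [52.  64.5 76.8] e [-49.    4.2  57.1]
scene [323 249  21  45 571] g [51.3 66.2 80.7] e [-50.1  10.9  66.2]
scene [372 252   8  22  79] g [148.3 155.2 168.4] e [-61.7 -28.3  -4.2]
```

>>> {"fn": "carry_out", "kwargs": {
  "series": [
    [[0,3,0],0],
    [[0,8,0],0],
    [[0,15,0],0],
    [[0,20,0],0],
    [[0,20,0],0],
    [[0,0,-20],0],
    [[0,0,-30],0],
    [[0,20,-30],0],
    [[0,30,-30],0],
    [[0,30,-20],0]
  ]
}}

```text
clock: 12.5
position: [0.4734, -0.2444, 0.131]
ee_rot: [0.015, 0.994, -0.11, 0.019]
contact_force: [1.9, -0.7, -0.7]
width: 0.0549
```

>>> {"fn": "carry_out", "kwargs": {
  "series": [
    [[0,35,0],0],
    [[0,35,0],0],
    [[0,30,0],0],
    [[0,20,0],0],
    [[0,0,0],0],
    [[0,0,0],0],
    [[0,0,0],0]
  ]
}}

```text
clock: 13.08
position: [0.4432, -0.3741, 0.1397]
ee_rot: [0.016, 0.993, -0.114, 0.024]
contact_force: [0.0, -0.0, -0.7]
width: 0.055
```

```bash
python3 -c "
from h import *
look(n='pics/c4.png'); tip(); tip((315,190,370,270))
t=manip.get_image('top');s=manip.get_image('scene')
print('board',rect(t,'green',.042,(280,165,352,275)),rect(s,'green',.042,(268,205,345,312)))"
```

```text
tray e,g 3.2 -66.5 ang rel -90.59 size 30 110
t 13.0833 tool e,g,z -18.2 -364.8 139.7 yaw rel -0.44 tilt [ 0.05   0.027 -0.998] F [ 0.  -0.  -0.7]
tray in tool [  19.1 -298.4]
top [255 192   7  23  67] g [153.3 160.6 178. ] e [-14.4  15.3  41.8]
top [284 196  18  41 373] g [52.  64.5 76.7] e [-49.    4.9  57.6]
scene [323 249  21  45 571] g [51.3 66.2 80.7] e [-50.1  11.3  66.2]
scene [372 251   8  23  83] g [148.4 155.6 168.4] e [-62.6 -29.2  -4.2]
top [331 208  20  41 442] g [-81.3 -66.9 -52.2] e [-50.3   2.6  56.4]
scene [323 249  21  45 570] g [51.3 66.2 80.6] e [-50.1  11.1  66.2]
scene [372 251   8  23  83] g [148.4 155.6 168.4] e [-62.6 -29.2  -4.2]
board ((540.904541015625, -22.730682373046875), (97.6346206665039, 246.01580810546875), 77.41106414794922) ((539.302001953125, -20.530921936035156), (97.25209045410156, 245.05490112304688), 77.48442840576172)
```

View pics/c4.png

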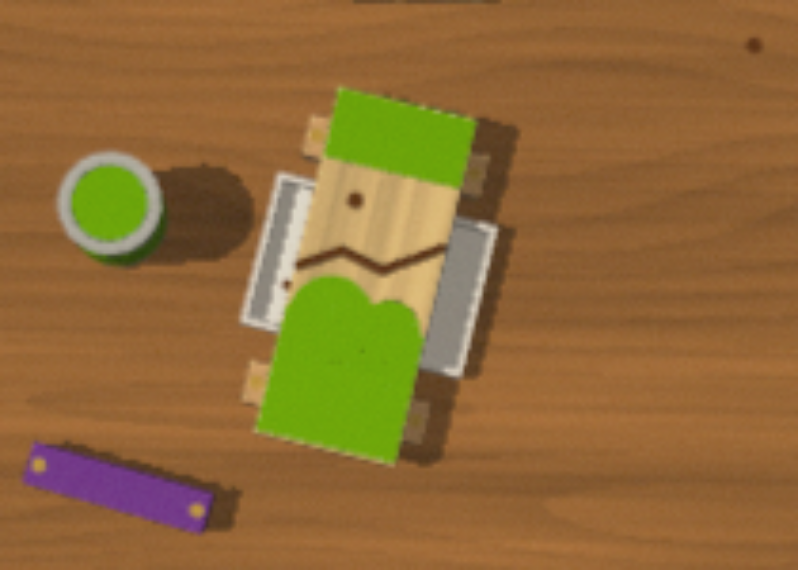

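The tray is square under the board and sticks out about equally on both sides (rims at g ≈ +77 and −81 mm). The board hasn't moved, and the arm is clear.

```bash
python3 -c "
from rig import manip
print(manip.sign_off())"
```

```text
the job is handed in; nothing more can be done
None
```

The white tray is now under the board, and I handed the job in at about 13 s of the 51 s allowed. I pushed its end with the two open fingertips, turning it square on the way into the gap, then backed the arm off.

The last top-view check, after the arm was clear:

| Check | Measured | Limit |
|---|---|---|
| Tray centre along the gap | about −2 mm | ±12 mm |
| Tray centre across the gap | about +3 mm | ±22 mm |
| Turn from the battens | about 0.6° (0.01 rad) | 0.12 rad |
| Board shift | under 1 mm | 6 mm |

- **Force:** the highest reading while pushing was about 5 N in total at the wrist, against the 20 N limit. I only read it at the end of each move, so a brief peak could have been missed.
- **Gripper tilt:** the gripper tilted about 4° during the approach, so one fingertip ran a few millimetres higher than the other. It didn't disturb the push.
- **Camera disagreement:** the scene camera put the tray's far edge about 4 mm farther out than the top view did. I put that down to it also seeing the tray's outer wall. Either reading is well within the limit.
- **Not measured:** I didn't measure the other objects at the end. The tin looks unmoved in the last picture, and the arm kept clear of the rest.

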